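# Seal check on a preserving jar

### The job

The preserves have cooled: lift the loosened screw band off the one jar that still wears it, and lay it flat on the bare floor of the baking tray without dropping it. Then take the push gauge out of its stand and test that jar's seal: hold the gauge upright with the rubber tip of its plunger on the small button in the middle of the lid, pressing gently until the dark set line on the plunger meets the nose (about half of the plunger's travel), and finish like that, still gripping and pressing, without letting go. The jars stay where they stand on the rack.

Things in the scene. Friction and masses are not known exactly. Their poses are not given: they have to be found in the camera images.
- rack: Fixed wire cooling rack, 160 x 340 mm, top of the wires 18 mm above the worktop. Origin: centre of its underside; y along its length. Three glass jars stand in a row along y, 100 mm apart (each up to 15 mm off the centre line in x); which place is whose varies.
- jar: Loose glass preserving jar (about 0.4 kg) that wears the screw band. Origin: centre of its underside, z up. Body 68 mm across up to 66 mm high, tapering in to a 53 mm neck by 76 mm; sealed flat lid 55 mm across, its top 102 mm up; the lid neither comes off nor flexes. The underside of the band is 86 mm up.
- jar_button (a point): Centre of the top of the button in the middle of the lid of that jar: a round raised spot 16 mm across and 1.5 mm high, 103.5 mm above the jar's underside. In the open, seen through the ring of the band.
- band: Loose brass-lacquered screw band (20 g) on that jar: ring of 63 mm outside diameter, 18 mm high, wall 2 mm, with a lip 2 mm thick turned in at the top (hole 47 mm), which rests on the lid. Already unscrewed: it lifts straight off, 2 mm play all round. Below it the jar's taper begins 10 mm lower. Origin: centre of its underside, z up. Gripped from above across its outside.
- tray: Fixed aluminium baking tray 200 x 320 mm, walls 15 mm high, 3 mm thick; floor 3 mm above the worktop. Origin: centre of its underside; x across, y along its length. Two other bands lie at its -y end (centres at y = -115 mm, x about -45 and +45 mm); the rest, y = -75 to +157 mm, is bare: at y = +50 mm on the centre line open fingers have room all round.
- gauge: Spring push gauge (0.12 kg), round, hanging upright by its collar in a tube stand. Origin: on its axis, underside of the collar; z up. Collar 40 mm across, 6 mm thick; above it the grip barrel, 26 mm across, from 6 to 70 mm, cap to 76 mm; below it the nose, 22 mm across, to -35 mm; from it the plunger sticks out 20 mm to its flat rubber tip, 12 mm across, at -55 mm when free.
- gauge_grip (a point): Point on the axis of the gauge, in the middle of the grip barrel, 41 mm above the gauge's origin and 96 mm above the free plunger tip. The gauge is taken here from above, any way round.
- plunger (a joint): How far the plunger is pushed into the gauge, m: 0 free, 0.012 at its stop. Sprung: starts to move at about 1 N, then 0.35 N per mm, so 3.2 N when the dark set line (6 mm below the nose when free) meets the nose.
- plunger_tip (a point): Centre of the flat underside of the rubber tip of the plunger; 96 mm below gauge_grip with the plunger free.
- stand: Fixed stand of the gauge: round foot 80 mm across, 8 mm thick, and an upright tube, 37 mm across outside, 27 mm inside, its rim 70 mm above the worktop; the collar of the gauge rests on the rim. Origin: centre of its underside. The gauge must rise 55 mm to come clear of the tube.
- jar_b: Bystander: a jar of the same kind on the rack, already without its band. Origin: centre of its underside.
- jar_c: Bystander: another such jar without band on the rack.

How it is judged (in metres and radians):
On the way, in this order (a step that is already met when the one before it is completed fails the run):
1. the band lies flat on the bare floor of the tray, let go (x of band in the frame of tray between -0.07 and 0.07 m and y of band in the frame of tray between -0.13 and 0.13 m and height (world z) of band below 0.007 m and angle between band's own z axis and vertical below 0.1 rad and linear speed of band below 0.02 m/s and contact force between the fingers and band below 0.05 N), for 0.2 s.
2. the gauge is in the gripper, clear above its stand (z of gauge in the frame of stand above 0.126 m and contact force between the fingers and gauge above 1 N), for 0.1 s.
At the end, for the whole second after the job is handed in: Gauge gripped, still, upright within 0.1 rad, plunger tip within 6 mm of the button's centre, plunger in by 3 to 9 mm (half: 6), pressing the jar with 1 to 8 N; band flat on the tray's floor; all three jars on the rack within 30 mm of their starts (contact force between the fingers and gauge above 1 N and angle between each of gauge, band's own z axis and vertical below 0.1 rad and horizontal distance between plunger_tip and jar_button below 0.006 m and value of joint plunger between 0.003 and 0.009 m and contact force between gauge and jar between 1 and 8 N and linear speed of gauge below 0.02 m/s and angle between jar's own z axis and vertical below 0.05 rad and z of jar in the frame of rack between 0.014 and 0.022 m and distance of each of jar, jar_b, jar_c from where it was at the start of the episode below 0.03 m and x of band in the frame of tray between -0.07 and 0.07 m and y of band in the frame of tray between -0.13 and 0.13 m and height (world z) of band below 0.007 m); the arm keeps its last pose, push and grip.
It fails at once if the band is dropped (falls loose faster than 0.5 m/s) (linear speed of band above 0.5 m/s and contact force between the fingers and band below 0.05 N).
It fails at once if the gauge is pressed on the jar with more than 15 N (contact force between gauge and jar above 15 N).
It fails at once if a jar is shifted by more than 30 mm or tipped (distance of any of jar, jar_b, jar_c from where it was at the start of the episode above 0.03 m or angle between any of jar, jar_b, jar_c's own z axis and vertical above 0.3 rad).
It also fails if it takes over 67 s, if anything falls off the work surface, if the arm or the gripper's body presses on something with over 40 N, if the wrist force passes 120 N, or if a joint passes its speed limit or range.

### The arm

A 7-joint arm with a two-finger parallel gripper is mounted at the origin on the work surface. World frame = base frame: x ahead of the robot, y to its left, z up, the work surface at z = 0. Lengths are in mm, angles in degrees, forces in N, time in s.
With the tool pointing down it reaches from about 400 to 925 mm from the base axis. Payload 4.1 kg.
Tool frame: the origin (TCP) lies on the centre line of the jaws, within the pads' length; the fingertips stand 11 mm ahead of it and the grasp point (between the pads) lies 8 mm behind it; z points along the fingers, y is the line along which they close (so a half turn about z gives the same grasp; the last joint's range is limited). The gripper opens to 85 mm and grips with 20 to 120 N. Pads are 22 mm wide; open, the fingers measure 114 mm over their backs; the gripper's body (76 mm by 85 mm) begins 54 mm behind the grasp point. The pads swing forward as they close: fully open they stand 13 mm farther back than shut.
Start: joints at [69.614, 22.827, 2.584, 88.041, -1.071, 69.15, -2.905], TCP at [165.127, -628.709, 242.347] pointing down, gripper open.
Joint ranges: [-161.44, 161.44], [-28.35, 127.94], [-78.24, 83.42], [0, 140.83], [-78.03, 258.03], [13.02, 114.36], [-168.23, 168.23]. Speed limits (degrees/s): [147.25, 147.25, 180, 180, 180, 180, 180].

### API

Orientations are given as [roll, pitch, yaw] about the fixed x, y, z axes, in that order (R = Rz(yaw) Ry(pitch) Rx(roll)).
In Python, from station import * gives the robot as it stands. The module is installed in compiled form; this text tells all that it offers.
- The arm moves only by the tool apply_moves, never from a script. Its argument "plan" is a list of rows, each a list of 5 numbers: the opening, from -1 (shut) to 1 (fully open), then the shift along the tool's x, y, z each as a share of 80 cm, from -1 to 1, then the turn about the tool's z as a share of 60 degrees, from -1 to 1. A call has 1 to 20 rows; each row shifts and turns the commanded pose from where the row before left it, along the tool's axes as they then stand; what a row does not reach is not made up. A row lasts 1/12 s, in which the tool goes at most 41.7 mm and 7.16 degrees, less where a joint would pass 70% of its speed; a pose out of reach is approached as far as the arm can. A call with a number of a shift or a turn outside -1 to 1 is refused whole. A call with a gripper value outside its range is refused whole. The fingers move at their own pace and stop on an object; "newtons" is the grip in N (left out, the last holds). Time passes only in rows, so rows that do not move let the fingers close. It gives the time, the measured TCP pose, the force, the opening and the grip force at its end, in the units of the state.
- sense(): the state, without advancing time (a new reading comes with each control period).
- grab_frame(name): name is "scene" or "top" or "wrist"; returns a dict with "frame" (480x640x3 uint8, red, green, blue), "depth" (480x640 float32, mm along the optical axis (not along the pixel's ray), 0 where there is no reading), "vertical_fov" (degrees; the focal length in pixels is half the picture's height over the tangent of half this angle, whatever the lens; pixels are square), "cx", "cy" (the principal point, pixels), "cam_to_world" (4x4, takes a point from camera to world coordinates). Camera axes: x right, y down, z forward; pixel columns grow to the right and rows downward; lengths in mm; the calibration is good to about 2 mm. The wrist camera is an equidistant fisheye: a pixel r from the principal point sees the ray r / f radians off the axis. A picture is of the moment at which its call begins.
- job_done(): hands the job in; it is judged then, once.
Trained networks look in the newest picture that a camera, given by its name, has taken for a name from the list of things; names that differ only in an ending like _2 or _b are one class to them, and where a whole thing is asked for, a point or a joint stands for the part that bears it (a point fixed in the world has none). Each returns a list of dicts, best first, with "conf" (0 to 1); they miss things now and then, are a little off and sometimes report something else, mostly with a low value. They report only what shows in the picture. A call takes as long as a camera call.
- trace(camera, target): "mask" (480x640 bool, what is visible of it).
- place_of(camera, target): "at" ([x, y, z] in mm, in world coordinates, good to about 4 mm: a listed point, or the origin of a listed thing).
The state is a dict: "t": time; "joint_pos": joint angles; "qvel": joint speeds; "tau": joint torques, N m; "tcp_pos": TCP position; "tcp_rot": TCP orientation; "wrist_force": force on the tool from outside, world axes, zero at the start; "moment": the same for the moment, N m; "gripper_width": opening from 0.0 (shut) to 1.0 (fully open); "grasp_force": force on a finger pad.
Only numpy, scipy, OpenCV 4.12 (cv2) and the standard library are available. Lean on these libraries where they do the work, as an engineer would, in place of code of your own. Each camera call takes 0.05 s, during which the arm holds its last target. There are 200 camera calls.

## Working session

There is one attempt and no reset: what is moved stays moved. The work goes in short steps, Python scripts to look and compute and a tool call to move; the robot and the scene stay as the last step left them, time stands still between calls to the robot, and variables do not carry over. Pictures are saved under pics/ and viewed, at most 10 in all, crops included, and the job is handed in when it is done.

Besides the shell and the picture viewer there is one more tool, called after "Request:" by a JSON object that holds its "api" and its "payload". apply_moves: Moves the arm, as the interface text tells. Its arguments: {"type":"object","properties":{"plan":{"type":"array","items":{"type":"array","items":{"type":"number"}}},"newtons":{"type":"number"}},"required":["plan"]}

```bash
mkdir -p pics; cat > h.py <<'E'
from station import *
import numpy as np, cv2
def world(g, u, v, d):
    f=240/np.tan(np.radians(g["vertical_fov"])/2)
    p=np.stack([(u-g["cx"])/f*d,(v-g["cy"])/f*d,d,np.ones_like(d)],-1)
    return (p@np.array(g["cam_to_world"]).T)[...,:3]
def cloud(g):
    v,u=np.mgrid[0:480,0:640]
    return world(g,u.astype(float),v.astype(float),g["depth"].astype(float))
E
python3 - <<'E'
from h import *
s=sense(); print(s["t"],s["tcp_pos"],s["tcp_rot"],s["gripper_width"],s["wrist_force"])
for c in ["scene","top"]:
    g=grab_frame(c); cv2.imwrite(f"pics/{c}0.png",g["frame"][:,:,::-1]); np.save(f"{c}0.npy",cloud(g))
    print(c,np.array(g["cam_to_world"])[:3,3])
    for n in ["jar","jar_button","band","tray","gauge","gauge_grip","stand","rack"]:
        print(n,[(np.round(r["at"],1).tolist(),round(r["conf"],2)) for r in place_of(c,n)][:4])
E
```

```text
0.0 [ 164.94374309 -628.08068667  241.25708707] [-1.79887380e+02  7.79369382e-03  1.47189388e+01] 1.001300371220237 [-0.04284859  0.19554136  0.48153909]
scene [1018.35833355 -131.28870422  920.29699894]
jar [([508.4, -149.9, 13.7], 0.66), ([471.7, -244.9, 19.9], 0.62), ([448.5, -344.8, 19.0], 0.58)]
jar_button [([445.4, -341.6, 118.3], 0.58)]
band [([448.0, -335.1, 104.7], 0.68)]
tray [([544.5, 252.2, -3.3], 0.71)]
gauge []
gauge_grip [([462.4, -3.3, 108.8], 0.66)]
stand [([464.5, -2.1, 2.7], 0.79)]
rack [([463.3, -243.7, 3.1], 0.94), ([451.3, -345.5, 16.1], 0.55)]
top [ 407.75166801  -12.55473828 1258.50320213]
jar [([450.3, -340.1, 12.4], 0.81), ([505.0, -151.5, 13.2], 0.79), ([472.3, -240.9, 15.6], 0.59)]
jar_button [([449.2, -340.6, 124.4], 0.74)]
band [([447.3, -341.9, 109.9], 0.91)]
tray [([546.4, 251.0, -0.9], 0.93)]
gauge [([465.6, -1.9, 71.5], 0.67), ([467.1, -244.6, 5.0], 0.35)]
gauge_grip [([465.6, -2.0, 109.7], 0.53)]
stand [([466.2, -5.2, -1.0], 0.8), ([545.8, 250.7, -3.4], 0.29)]
rack [([464.9, -244.4, 2.9], 0.63)]
```

View pics/top0.png

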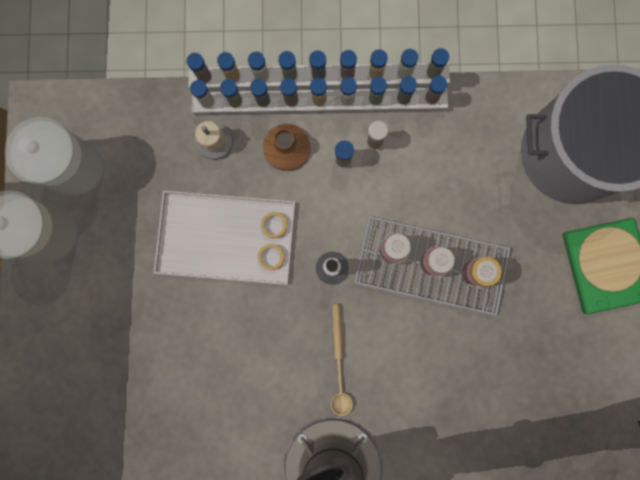

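View pics/scene0.png

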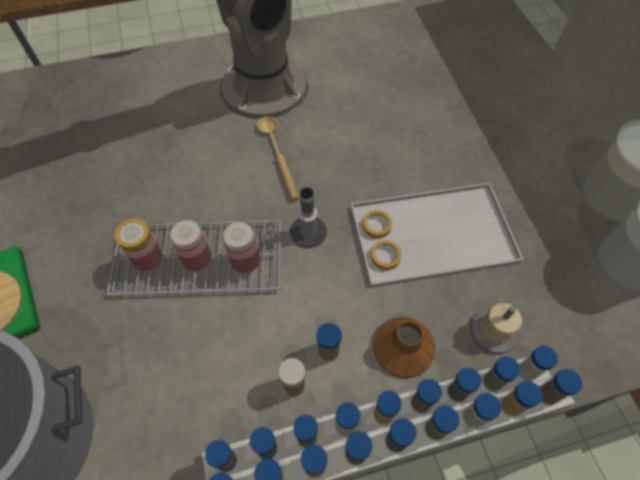

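```bash
python3 - <<'E'
from h import *
for c in ["top","scene"]:
    P=np.load(f"{c}0.npy")
    for n,(x,y),zr,r in [("band",(448,-341),(117,130),45),("jarm",(472,-243),(115,126),45),("jarR",(506,-150),(115,126),45),("gaugecap",(465,-3),(138,155),30),("collar",(465,-3),(70,82),30),("trayrim",(545,251),(11,20),230),("trayfl",(545,251),(0,8),60)]:
        m=(np.hypot(P[...,0]-x,P[...,1]-y)<r)&(P[...,2]>zr[0])&(P[...,2]<zr[1])
        Q=P[m]
        if len(Q)<10: print(c,n,len(Q)); continue
        cc,rad=cv2.minEnclosingCircle(Q[:,:2].astype(np.float32))
        print(c,n,len(Q),"circ",np.round(cc,1),round(rad,1),"z",np.percentile(Q[:,2],[5,50,95]).round(1),"rect",cv2.minAreaRect(Q[:,:2].astype(np.float32)))
E
```

```text
top band 583 circ [ 447.1 -342. ] 31.7 z [117.5 120.3 123.7] rect ((446.54205322265625, -341.96588134765625), (61.106101989746094, 61.124122619628906), 1.9862558841705322)
top jarm 477 circ [ 473.4 -245.5] 27.3 z [116.1 119.2 122.7] rect ((473.0538635253906, -245.72763061523438), (53.40294647216797, 53.28369903564453), 24.752683639526367)
top jarR 462 circ [ 504.6 -149.9] 27.2 z [115.9 119.2 122.7] rect ((503.92059326171875, -149.28427124023438), (52.564659118652344, 52.87968444824219), 88.21282958984375)
top gaugecap 119 circ [464.2  -5.8] 13.1 z [141.5 145.2 148.5] rect ((463.8809509277344, -5.465201377868652), (23.533510208129883, 24.006465911865234), 89.05918884277344)
top collar 102 circ [464.   -6.1] 19.6 z [71.1 74.9 78.6] rect ((464.06201171875, -6.147985458374023), (36.326717376708984, 36.547672271728516), 89.20254516601562)
top trayrim 1120 circ [574.6 248.1] 207.2 z [11.5 14.8 19.5] rect ((607.5075073242188, 244.71751403808594), (320.7965087890625, 333.0966491699219), 84.3792495727539)
top trayfl 1506 circ [545. 251.] 60.0 z [0.3 2.7 6.1] rect ((544.3909912109375, 251.3313
[... 563 characters left out ...]
582), 26.388235092163086)
scene gaugecap 143 circ [465.1  -2.8] 14.0 z [139.5 145.7 148.4] rect ((464.6722412109375, -3.9113645553588867), (23.08595085144043, 27.651628494262695), 74.43021392822266)
scene collar 137 circ [465.   -3.9] 20.1 z [72.7 76.  79.4] rect ((467.93060302734375, -4.610658645629883), (36.89580535888672, 34.05461502075195), 74.06598663330078)
scene trayrim 1503 circ [576.1 250. ] 207.8 z [11.5 14.8 19.2] rect ((606.7369995117188, 246.88418579101562), (321.4831848144531, 335.68072509765625), 84.21098327636719)
scene trayfl 2030 circ [545.  251.1] 59.9 z [0.8 3.2 6. ] rect ((545.5564575195312, 251.21852111816406), (118.32352447509766, 119.4399642944336), 9.584880828857422)
```

The top view shows the banded jar at about (486,271), the gauge at (332,267) and the tray with two bands at its -y end (272–275, 225–257). The scene view agrees: the banded jar is at (135,240), at the -y end of the rack. Depth puts the band top at z≈121, where 122 is expected.

Request:
{"api": "apply_moves", "payload": {"plan": [[1,0,0,0,-0.109],[1,0,0,0,-0.109],[1,0,0,0,-0.109],[1,0,0,0,-0.109],[1,0,0,0,-0.109],[1,0,0,0,-0.109],[1,0,0,0,-0.109],[1,0,0,0,-0.109],[1,0,0,0,-0.109],[1,0,0,0,0]], "newtons": 25}}

```text
t: 1.73
tcp_pos: [165.0, -628.7, 242.3]
tcp_rot: [180.0, -0.0, 73.7]
wrist_force: [0.4, -0.3, -0.4]
gripper_width: 1.002
grasp_force: 0.0
```

Request:
{"api": "apply_moves", "payload": {"plan": [[1,0.0404,0.0215,0,0],[1,0.0404,0.0215,0,0],[1,0.0404,0.0215,0,0],[1,0.0404,0.0215,0,0],[1,0.0404,0.0215,0,0],[1,0.0404,0.0215,0,0],[1,0.0404,0.0215,0,0],[1,0.0404,0.0215,0,0],[1,0.0404,0.0215,0,0],[1,0.0404,0.0215,0,0],[1,0.0404,0.0215,0,0],[1,0,0,0,0],[1,0,0,0,0],[1,0,0,0,0]]}}

```text
t: 2.9
tcp_pos: [446.7, -341.7, 242.3]
tcp_rot: [-180.0, 0.1, 73.5]
wrist_force: [-0.9, -0.7, -0.2]
gripper_width: 1.001
grasp_force: 0.0
```

```bash
cat >> h.py <<'E'
def wcloud(g):
    f=240/np.tan(np.radians(g["vertical_fov"])/2)
    v,u=np.mgrid[0:480,0:640]; x=u-g["cx"]; y=v-g["cy"]; r=np.hypot(x,y)+1e-9; th=r/f
    d=g["depth"].astype(float); t=np.tan(np.minimum(th,1.4))
    p=np.stack([x/r*t*d,y/r*t*d,d,np.ones_like(d)],-1)
    return (p@np.array(g["cam_to_world"]).T)[...,:3]
def circ(P,x,y,r,z0,z1):
    Q=P[(np.hypot(P[...,0]-x,P[...,1]-y)<r)&(P[...,2]>z0)&(P[...,2]<z1)]
    if len(Q)<10: return len(Q)
    c,R=cv2.minEnclosingCircle(Q[:,:2].astype(np.float32))
    return len(Q),np.round(c,1),round(R,1),np.percentile(Q[:,2],[5,50,95]).round(1)
E
python3 - <<'E'
from h import *
g=grab_frame("wrist"); cv2.imwrite("pics/w1.png",g["frame"][:,:,::-1])
print(np.array(g["cam_to_world"]).round(2),g["vertical_fov"])
P=wcloud(g); print(circ(P,447,-341,42,112,132), circ(P,473,-244,40,115,126))
for n in ["band","jar_button"]: print(n,[(np.round(r["at"],1).tolist(),round(r["conf"],2)) for r in place_of("wrist",n)][:3])
print(sense()["joint_pos"])
E
```

```text
[[ 9.6000e-01 -2.7000e-01 -9.0000e-02  4.6982e+02]
 [-2.8000e-01 -9.1000e-01 -3.1000e-01 -2.6144e+02]
 [ 0.0000e+00  3.2000e-01 -9.5000e-01  3.7414e+02]
 [ 0.0000e+00  0.0000e+00  0.0000e+00  1.0000e+00]] 65.70646984690485
(5821, array([ 447.4, -339.4]), 31.6, array([119.2, 121.1, 123. ])) (5005, array([ 473.5, -243.1]), 27.6, array([119.2, 120.4, 121.9]))
band []
jar_button [([445.2, -341.8, 124.5], 0.66)]
[ 49.55270921  14.66539815 -19.65863966  99.80216754   5.38156064
  66.46008482  11.67939914]
```

View pics/w1.png

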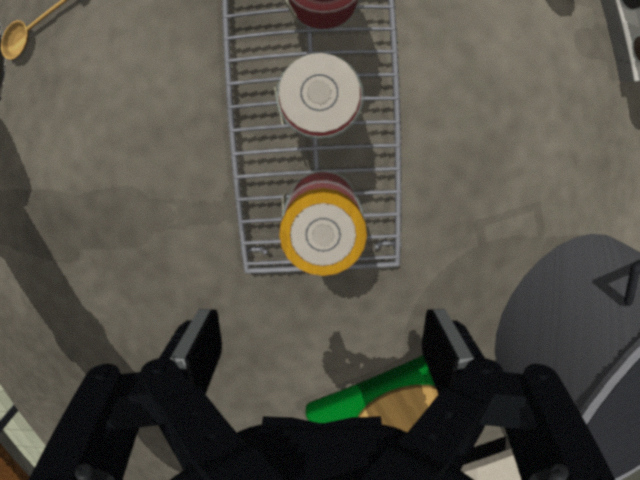

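The wrist view shows the yellow band at (323,233) between the open fingers, and the band centre measures about (447.3,-340.3). I'll go down and grip.

Request:
{"api": "apply_moves", "payload": {"plan": [[1,0.0019,0,0.02,0],[1,0,0,0.02,0],[1,0,0,0.02,0],[1,0,0,0.02,0],[1,0,0,0.02,0],[1,0,0,0.02,0],[1,0,0,0.015,0],[1,0,0,0.01,0],[1,0,0,0.008,0],[1,0,0,0.006,0],[1,0,0,0,0],[1,0,0,0,0]]}}

```text
t: 4.05
tcp_pos: [447.8, -339.9, 115.4]
tcp_rot: [180.0, 0.0, 73.6]
wrist_force: [-0.5, -0.5, -0.2]
gripper_width: 0.997
grasp_force: 0.0
```

Request:
{"api": "apply_moves", "payload": {"plan": [[0.6,0,0,0,0],[0.5,0,0,0,0],[0.4,0,0,0,0],[0.3,0,0,0,0],[0.2,0,0,0,0],[0.1,0,0,0,0],[0,0,0,0,0],[0,0,0,0,0],[0,0,0,0,0]], "newtons": 25}}

```text
t: 4.8
tcp_pos: [448.2, -340.1, 116.0]
tcp_rot: [179.9, 0.0, 73.6]
wrist_force: [-0.3, -0.4, 5.1]
gripper_width: 0.71
grasp_force: 27.9
```

Request:
{"api": "apply_moves", "payload": {"plan": [[0,0,0,-0.003,0],[0,0,0,-0.005,0],[0,0,0,-0.008,0],[0,0,0,-0.01,0],[0,0,0,-0.01,0],[0,0,0,-0.02,0],[0,0,0,-0.02,0],[0,0,0,-0.02,0],[0,0,0,-0.03,0],[0,0,0,-0.03,0],[0,0,0,0,0]]}}

```text
t: 5.72
tcp_pos: [450.3, -341.3, 245.9]
tcp_rot: [179.4, 0.2, 73.6]
wrist_force: [0.6, -0.7, -0.0]
gripper_width: 0.713
grasp_force: 27.3
```

```bash
python3 - <<'E'
from h import *
g=grab_frame("wrist"); cv2.imwrite("pics/w2.png",g["frame"][:,:,::-1])
P=wcloud(g); print(sense()["tcp_pos"],sense()["joint_pos"]); print(circ(P,447,-341,42,112,132),circ(P,448,-340,45,190,260))
# tray axes from top
T=np.load("top0.npy"); m=(np.abs(T[...,2]-3)<12)
r=trace("top","tray") if False else None
E
```

```text
[ 449.28108398 -340.66326773  243.58504536] [ 49.41678544  14.53780549 -19.90621923  99.8054752    5.41528386
  66.19133675  11.51633356]
(3450, array([ 447.4, -339.6]), 27.7, array([119. , 120.3, 121.9])) (11463, array([ 451.1, -333.2]), 43.3, array([236.7, 251.8, 255.5]))
```

View pics/w2.png

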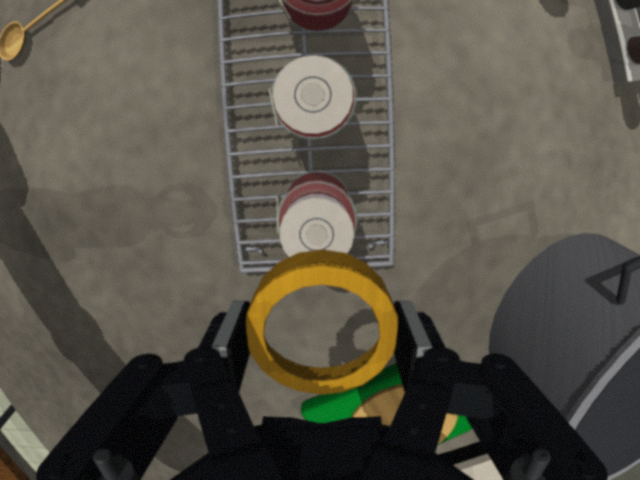

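The band came off level. It sits between the pads at (323,320), and the bare lid is below at (317,235). Next I'll carry it over the tray.

Request:
{"api": "apply_moves", "payload": {"plan": [[0,0.015,-0.002,0,0],[0,0.03,-0.0041,0,0],[0,0.04465,-0.00605,0,0],[0,0.04465,-0.00605,0,0],[0,0.04465,-0.00605,0,0],[0,0.04465,-0.00605,0,0],[0,0.04465,-0.00605,0,0],[0,0.04465,-0.00605,0,0],[0,0.04465,-0.00605,0,0],[0,0.04465,-0.00605,0,0],[0,0.04465,-0.00605,0,0],[0,0.04465,-0.00605,0,0],[0,0.04465,-0.00605,0,0],[0,0.04465,-0.00605,0,0],[0,0.04465,-0.00605,0,0],[0,0.04465,-0.00605,0,0],[0,0.04465,-0.00605,0,0],[0,0.04465,-0.00605,0,0],[0,0.03,-0.0041,0,0],[0,0.015,-0.002,0,0]]}}

```text
t: 7.43
tcp_pos: [543.1, 307.1, 238.6]
tcp_rot: [-179.8, -0.0, 73.9]
wrist_force: [-0.3, -0.4, -0.4]
gripper_width: 0.711
grasp_force: 27.3
```

Request:
{"api": "apply_moves", "payload": {"plan": [[0,0,0,0,0],[0,0,0,0,0]]}}

```text
t: 7.6
tcp_pos: [545.0, 301.5, 238.8]
tcp_rot: [-179.9, 0.1, 73.6]
wrist_force: [0.6, -0.9, 0.4]
gripper_width: 0.71
grasp_force: 27.3
```

```bash
python3 - <<'E'
from h import *
g=grab_frame("wrist"); cv2.imwrite("pics/w3.png",g["frame"][:,:,::-1])
s=sense();print(s["tcp_pos"],s["joint_pos"],s["gripper_width"],s["grasp_force"])
P=wcloud(g); m=trace("wrist","band"); print([(r["conf"],r["mask"].sum(),np.argwhere(r["mask"]).mean(0)) for r in m])
p=m[0]["mask"]; print(np.percentile(P[p][:,2],[2,50,98]))
E
```

```text
[545.5860639  300.21709912 238.99196144] [ -3.02955573  24.2653064  -40.1258741   91.23800283  16.37597268
  70.66139195 -62.66338158] 0.710911666296573 27.330560339150907
[(0.63, np.int64(9805), array([319.2718001 , 321.07067823]))]
[228.26697325 244.57235388 245.99198717]
```

View pics/w3.png

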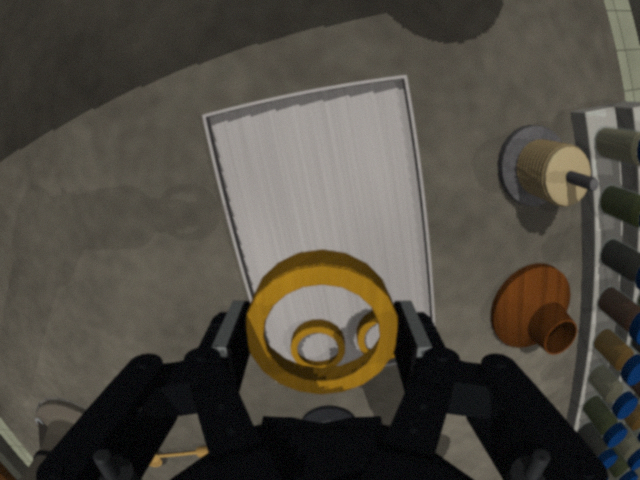

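The band is still level in the grip. Its top is about 6 mm above the TCP, so it should touch down at TCP z ≈ 15. I'll lower over the bare floor.

Request:
{"api": "apply_moves", "payload": {"plan": [[0,0.001,0.003,0.02,0],[0,0,0,0.03,0],[0,0,0,0.03,0],[0,0,0,0.03,0],[0,0,0,0.03,0],[0,0,0,0.03,0],[0,0,0,0.03,0],[0,0,0,0.03,0],[0,0,0,0.02,0],[0,0,0,0.012,0],[0,0,0,0.008,0],[0,0,0,0,0],[0,0,0,0,0]]}}

```text
t: 8.78
tcp_pos: [549.1, 301.9, 24.6]
tcp_rot: [179.9, -0.0, 73.5]
wrist_force: [0.5, 1.1, -0.3]
gripper_width: 0.71
grasp_force: 27.3
```

Request:
{"api": "apply_moves", "payload": {"plan": [[0,0,0,0.003,0],[0,0,0,0.003,0],[0,0,0,0.002,0],[0,0,0,0,0],[0,0,0,0,0]]}}

```text
t: 9.2
tcp_pos: [548.4, 302.3, 17.6]
tcp_rot: [180.0, -0.0, 73.6]
wrist_force: [0.3, -0.4, -0.1]
gripper_width: 0.711
grasp_force: 27.3
```

Request:
{"api": "apply_moves", "payload": {"plan": [[0,0,0,0.00125,0],[0,0,0,0.00125,0],[0,0,0,0,0],[0,0,0,0,0]]}}

```text
t: 9.53
tcp_pos: [548.3, 302.2, 15.3]
tcp_rot: [-180.0, 0.0, 73.6]
wrist_force: [-0.5, -0.3, 0.4]
gripper_width: 0.711
grasp_force: 27.3
```

Request:
{"api": "apply_moves", "payload": {"plan": [[0,0,0,0.00125,0],[0,0,0,0,0],[0,0,0,0,0]]}}

```text
t: 9.78
tcp_pos: [548.4, 302.3, 15.0]
tcp_rot: [180.0, 0.0, 73.6]
wrist_force: [-1.6, -0.5, 5.4]
gripper_width: 0.71
grasp_force: 27.9
```

That's contact, at 5 N. I'll release slowly and rise.

Request:
{"api": "apply_moves", "payload": {"plan": [[0.45,0,0,0,0],[0.5,0,0,0,0],[0.6,0,0,0,0],[0.7,0,0,0,0],[0.85,0,0,0,0],[1,0,0,0,0],[1,0,0,0,0],[1,0,0,0,0],[1,0,0,0,0]]}}

```text
t: 10.53
tcp_pos: [548.4, 302.3, 14.4]
tcp_rot: [180.0, 0.0, 73.6]
wrist_force: [0.4, -0.2, 0.3]
gripper_width: 0.997
grasp_force: 0.0
```

Request:
{"api": "apply_moves", "payload": {"plan": [[1,0,0,-0.005,0],[1,0,0,-0.01,0],[1,0,0,-0.02,0],[1,0,0,-0.03,0],[1,0,0,-0.04,0],[1,0,0,-0.04,0],[1,0,0,-0.04,0],[1,0,0,-0.04,0],[1,0,0,-0.04,0],[1,0,0,-0.04,0],[1,0,0,-0.02,0],[1,0,0,0,0],[1,0,0,0,0]]}}

```text
t: 11.62
tcp_pos: [548.6, 302.8, 276.2]
tcp_rot: [179.9, -0.1, 73.6]
wrist_force: [0.6, 0.3, -0.5]
gripper_width: 0.998
grasp_force: 0.0
```

```bash
python3 - <<'E'
from h import *
g=grab_frame("wrist"); cv2.imwrite("pics/w4.png",g["frame"][:,:,::-1])
s=sense();print(s["tcp_pos"],s["gripper_width"],s["grasp_force"])
P=wcloud(g); print(circ(P,548,302,45,15,30))
for n in ["band"]: print(n,[(np.round(r["at"],1).tolist(),round(r["conf"],2)) for r in place_of("wrist",n)][:3])
g=grab_frame("top");P=cloud(g); print(circ(P,548,302,45,15,30),circ(P,464,-5,30,138,155),circ(P,464,-5,30,70,82))
E
```

```text
[548.03195573 302.09930354 274.54174742] 1.00178009421448 0.0
(1178, array([547.8, 303. ]), 31.8, array([19.7, 21.2, 22.5]))
band []
(241, array([546.6, 300.1]), 31.6, array([16.3, 19.7, 24.2])) (117, array([464.2,  -5.8]), 13.1, array([141.7, 145.3, 148.5])) (103, array([463.9,  -6. ]), 19.5, array([71.2, 75.1, 78.7]))
```

The band lies flat on the tray, with its top at z≈21 where 21 is expected. Now to the gauge.

Request:
{"api": "apply_moves", "payload": {"plan": [[1,-0.0396,0.0008,0,0],[1,-0.0396,0.0008,0,0],[1,-0.0396,0.0008,0,0],[1,-0.0396,0.0008,0,0],[1,-0.0396,0.0008,0,0],[1,-0.0396,0.0008,0,0],[1,-0.0396,0.0008,0,0],[1,-0.0396,0.0008,0,0],[1,-0.0396,0.0008,0,0],[1,-0.0396,0.0008,0,0],[1,0,0,0,0],[1,0,0,0,0],[1,0,0,0,0]]}}

```text
t: 12.85
tcp_pos: [464.5, -2.9, 273.7]
tcp_rot: [-179.9, -0.0, 73.6]
wrist_force: [-0.9, 0.9, 0.1]
gripper_width: 1.0
grasp_force: 0.0
```

```bash
python3 - <<'E'
from h import *
g=grab_frame("wrist"); cv2.imwrite("pics/w5.png",g["frame"][:,:,::-1])
s=sense();print(s["tcp_pos"],s["tcp_rot"],s["joint_pos"])
P=wcloud(g); print(circ(P,464,-4,25,141,155),circ(P,464,-4,30,73,80),circ(P,464,-4,30,100,155))
E
```

```text
[464.80011268  -2.22469858 273.91706219] [-1.79933407e+02 -2.57321605e-02  7.36772891e+01] [ 27.25891925   3.38552966 -33.41827853 108.92398739   1.95290279
  68.31239835 -23.15965369]
(963, array([465.1,  -3.4]), 13.5, array([144.6, 146.1, 147.2])) (583, array([464.8,  -2.9]), 20.1, array([74.7, 76.2, 77.8])) (1360, array([464.8,  -3.1]), 13.7, array([108.3, 145.7, 147.1]))
```

View pics/w5.png

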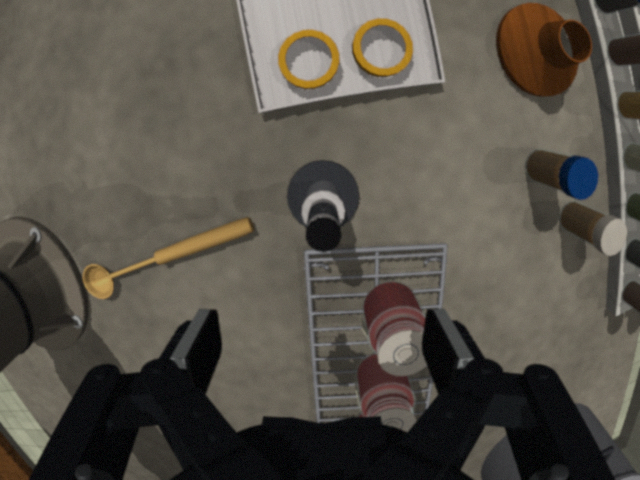

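The gauge cap is at (323,233) and measures (465,-3.2). I'll descend to TCP z 103 and grip the middle of the barrel.

Request:
{"api": "apply_moves", "payload": {"plan": [[1,-0.0006,0.0006,0.02,0],[1,0,0,0.03,0],[1,0,0,0.03,0],[1,0,0,0.03,0],[1,0,0,0.03,0],[1,0,0,0.03,0],[1,0,0,0.02,0],[1,0,0,0.015,0],[1,0,0,0.0087,0],[1,0,0,0,0],[1,0,0,0,0]]}}

```text
t: 13.82
tcp_pos: [465.5, -3.1, 103.6]
tcp_rot: [-180.0, -0.0, 73.7]
wrist_force: [-0.0, -0.3, -0.2]
gripper_width: 1.0
grasp_force: 0.0
```

Request:
{"api": "apply_moves", "payload": {"plan": [[0.6,0,0,0,0],[0.3,0,0,0,0],[0,0,0,0,0],[-0.2,0,0,0,0],[-0.3,0,0,0,0],[-0.4,0,0,0,0],[-0.5,0,0,0,0],[-0.6,0,0,0,0],[-0.7,0,0,0,0],[-0.8,0,0,0,0],[-0.8,0,0,0,0],[-0.8,0,0,0,0]], "newtons": 50}}

```text
t: 14.82
tcp_pos: [465.3, -4.1, 103.9]
tcp_rot: [180.0, 0.0, 73.6]
wrist_force: [-1.6, -1.0, 6.0]
gripper_width: 0.29
grasp_force: 48.8
```

Request:
{"api": "apply_moves", "payload": {"plan": [[-0.8,0,0,-0.005,0],[-0.8,0,0,-0.01,0],[-0.8,0,0,-0.015,0],[-0.8,0,0,-0.02,0],[-0.8,0,0,-0.02,0],[-0.8,0,0,-0.02,0],[-0.8,0,0,-0.02,0],[-0.8,0,0,-0.02,0],[-0.8,0,0,-0.02,0],[-0.8,0,0,-0.02,0],[-0.8,0,0,-0.01,0],[-0.8,0,0,0,0],[-0.8,0,0,0,0],[-0.8,0,0,0,0]]}}

```text
t: 15.98
tcp_pos: [464.5, -4.1, 246.5]
tcp_rot: [-179.9, 0.0, 73.6]
wrist_force: [0.1, 0.4, -0.1]
gripper_width: 0.288
grasp_force: 49.1
```

```bash
python3 - <<'E'
from h import *
s=sense();print(s["tcp_pos"],s["tcp_rot"],s["gripper_width"],s["grasp_force"])
g=grab_frame("wrist"); cv2.imwrite("pics/w6.png",g["frame"][:,:,::-1]); P=wcloud(g)
g2=grab_frame("scene"); S=cloud(g2); crop=g2["frame"][130:280,80:400]; cv2.imwrite("pics/s6.png",cv2.resize(crop,None,fx=2.4,fy=2.4,interpolation=cv2.INTER_CUBIC)[:,:,::-1])
g3=grab_frame("top"); T=cloud(g3)
for nm,Q in [("w",P),("s",S),("t",T)]:
    print(nm,circ(Q,465,-4,28,90,292) if 0 else "", [circ(Q,447,-340,32,116,128)])
    for z0,z1 in [(150,170),(172,203),(204,213),(214,225)]: print(z0,circ(Q,465,-4,30,z0,z1))
for c in ["wrist","scene","top"]:
  for n in ["plunger_tip","gauge","jar_button","gauge_grip"]: print(c,n,[(np.round(r["at"],1).tolist(),round(r["conf"],2)) for r in place_of(c,n)][:2])
E
```

```text
[464.49404066  -4.0688057  246.52889783] [-1.79898095e+02  3.15540102e-02  7.35797845e+01] 0.2880349933481154 49.12150740623474
w  [0]
150 (47, array([464.7,  -0.9]), 5.4, array([158.2, 161.1, 163.5]))
172 (189, array([465.7,   1.5]), 9.2, array([179.3, 183.4, 188.6]))
204 2
214 (1916, array([ 4.653e+02, -2.000e-01]), 19.6, array([216. , 218.8, 222.9]))
s  [(577, array([ 447. , -339.8]), 28.2, array([117.6, 120.3, 123. ]))]
150 (23, array([465.6,  -4.5]), 5.5, array([157.8, 163.7, 167.6]))
172 (86, array([466.5,  -4.3]), 10.4, array([179.1, 189.4, 199.4]))
204 3
214 (175, array([464.2,  -3.8]), 20.1, array([215.6, 218.5, 222.8]))
t  [(445, array([ 447.6, -341.6]), 27.6, array([116.5, 119.1, 122.8]))]
150 0
172 0
204 0
214 0
wrist plunger_tip [([458.8, -2.2, 157.8], 0.49)]
wrist gauge [([464.6, -3.9, 212.3], 0.73)]
wrist jar_button [([466.5, -2.2, 212.5], 0.47)]
wrist gauge_grip []
scene plunger_tip [([461.0, -7.4, 158.2], 0.53), ([548.1, 305.0, 2.6], 0.21)]
scene gauge [([463.0, -7.4, 210.3], 0.72)]
scene jar_button [([446.4, -336.7, 120.8], 0.8)]
scene gauge_grip [([461.1, -4.2, 248.9], 0.67)]
top plunger_tip []
top gauge []
top jar_button [([447.9, -339.3, 124.9], 0.55)]
top gauge_grip []
```

View pics/s6.png

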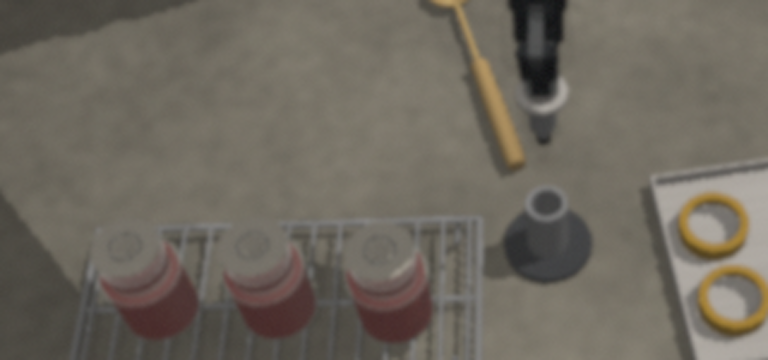

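View pics/w6.png

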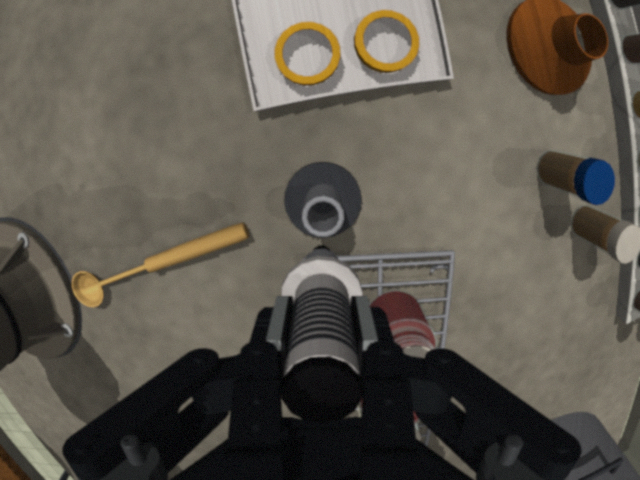

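The gauge is held upright. Its tip is at z≈158 and (465,-4), 88 mm below the TCP as computed, and all three jars stand. Moving over the button at (447.3,-339.7).

Request:
{"api": "apply_moves", "payload": {"plan": [[-0.8,-0.01857,0.00445,0,0],[-0.8,-0.03714,0.0089,0,0],[-0.8,-0.03714,0.0089,0,0],[-0.8,-0.03714,0.0089,0,0],[-0.8,-0.03714,0.0089,0,0],[-0.8,-0.03714,0.0089,0,0],[-0.8,-0.03714,0.0089,0,0],[-0.8,-0.03714,0.0089,0,0],[-0.8,-0.03714,0.0089,0,0],[-0.8,-0.03714,0.0089,0,0],[-0.8,-0.03714,0.0089,0,0],[-0.8,-0.01857,0.00445,0,0],[-0.8,0,0,0,0],[-0.8,0,0,0,0],[-0.8,0,0,0,0],[-0.8,0,0,0,0]]}}

```text
t: 18.07
tcp_pos: [448.7, -337.6, 247.6]
tcp_rot: [-180.0, -0.0, 73.7]
wrist_force: [0.1, 0.7, -1.3]
gripper_width: 0.29
grasp_force: 49.2
```

```bash
python3 - <<'E'
from h import *
s=sense();print(s["tcp_pos"],s["tcp_rot"],s["gripper_width"],s["wrist_force"])
S=cloud(grab_frame("scene"));x,y=s["tcp_pos"][:2]
for z0,z1 in [(152,175),(180,208),(214,225)]: print(z0,circ(S,x,y,28,z0,z1))
print(circ(S,447,-340,32,116,127))
E
```

```text
[ 448.70320678 -337.559207    247.63735922] [-1.79998716e+02 -4.47665000e-02  7.37478634e+01] 0.2903944905227471 [ 0.09305328  0.67136928 -1.34793095]
152 (32, array([ 449.8, -336.2]), 6.0, array([160. , 164.5, 169. ]))
180 (98, array([ 449.9, -335.8]), 10.5, array([181.2, 191.9, 200.8]))
214 (192, array([ 449. , -335.9]), 20.4, array([216. , 219.7, 223.1]))
(568, array([ 447., -340.]), 28.2, array([117.9, 120.5, 123. ]))
```

Request:
{"api": "apply_moves", "payload": {"plan": [[-0.8,-0.0043,-0.0014,0,0],[-0.8,0,0,0.008,0],[-0.8,0,0,0.008,0],[-0.8,0,0,0.008,0],[-0.8,0,0,0.007,0],[-0.8,0,0,0.004,0],[-0.8,0,0,0,0],[-0.8,0,0,0,0],[-0.8,0,0,0,0],[-0.8,0,0,0,0]]}}

```text
t: 18.95
tcp_pos: [446.2, -342.7, 220.0]
tcp_rot: [180.0, 0.0, 73.6]
wrist_force: [-0.0, -0.5, -1.6]
gripper_width: 0.291
grasp_force: 49.2
```

```bash
python3 - <<'E'
from h import *
s=sense();print(s["tcp_pos"],s["tcp_rot"],s["wrist_force"])
S=cloud(grab_frame("scene"));x,y=s["tcp_pos"][:2]
for z0,z1 in [(128,150),(154,181),(188,198)]: print(z0,circ(S,x,y,26,z0,z1))
print(circ(S,447,-340,32,116,125))
s=sense();print(s["tcp_pos"],s["wrist_force"])
E
```

```text
[ 446.21161232 -342.74633421  219.95189477] [1.79955139e+02 1.91349053e-02 7.35796647e+01] [-0.02875863 -0.45169365 -1.59894354]
128 (28, array([ 445.8, -341.8]), 6.1, array([132.2, 136.9, 141.9]))
154 (88, array([ 447.9, -341.2]), 10.5, array([154.7, 164.1, 174.4]))
188 (174, array([ 445.9, -341.4]), 19.7, array([188.6, 192.2, 195.2]))
(509, array([ 447. , -340.1]), 28.4, array([117.8, 120.5, 122.8]))
[ 446.19663197 -342.74701622  219.94255455] [ 0.08328979  0.06061069 -0.88209492]
```

Request:
{"api": "apply_moves", "payload": {"plan": [[-0.8,0.0029,0.0002,0,0],[-0.8,0,0,0.004,0],[-0.8,0,0,0.004,0],[-0.8,0,0,0,0],[-0.8,0,0,0,0],[-0.8,0,0,0,0],[-0.8,0,0,0,0],[-0.8,0,0,0,0],[-0.8,0,0,0,0]]}}

```text
t: 19.75
tcp_pos: [446.8, -340.5, 213.3]
tcp_rot: [180.0, 0.0, 73.6]
wrist_force: [-0.5, 0.5, -0.6]
gripper_width: 0.294
grasp_force: 49.2
```

```bash
python3 - <<'E'
from h import *
s=sense();print(s["tcp_pos"],s["tcp_rot"],s["wrist_force"])
S=cloud(grab_frame("scene"));x,y=s["tcp_pos"][:2]
for z0,z1 in [(148,175),(182,192)]: print(z0,circ(S,x,y,26,z0,z1))
print(circ(S,447,-340,32,116,124))
s=sense();print(s["tcp_pos"],s["wrist_force"])
E
```

```text
[ 446.79909303 -340.50989846  213.25144579] [1.79985706e+02 9.50449286e-03 7.35720159e+01] [-0.5146049   0.49882125 -0.62030959]
148 (81, array([ 448.5, -338.8]), 10.6, array([148.8, 157.6, 166.7]))
182 (172, array([ 448.2, -338.5]), 19.6, array([182.8, 185.7, 190.5]))
(477, array([ 447.1, -340.7]), 29.0, array([117.7, 120.4, 122.8]))
[ 446.81672053 -340.48803596  213.25707762] [ 0.29291896  0.44550302 -2.16157575]
```

Request:
{"api": "apply_moves", "payload": {"plan": [[-0.8,0,0,0.0025,0],[-0.8,0,0,0.0025,0],[-0.8,0,0,0.0025,0],[-0.8,0,0,0.0015,0],[-0.8,0,0,0,0],[-0.8,0,0,0,0],[-0.8,0,0,0,0],[-0.8,0,0,0,0]]}}

```text
t: 20.47
tcp_pos: [447.0, -340.5, 206.2]
tcp_rot: [180.0, 0.0, 73.6]
wrist_force: [0.4, 0.5, -0.1]
gripper_width: 0.295
grasp_force: 49.2
```

```bash
cat > r.py <<'E'
from h import *
F=[]
for i in range(8):
    g=grab_frame("scene"); s=sense(); F.append(np.r_[s["wrist_force"],s["tcp_pos"]])
print(np.mean(F,0).round(2),np.std(F,0).round(2),s["tcp_rot"],s["t"])
S=cloud(g);x,y=s["tcp_pos"][:2];z=s["tcp_pos"][2]
for a,b in [(-65,-38),(-31,-21)]: print(circ(S,x,y,26,z+a,z+b))
for a in [(447,-340),(473,-244),(504,-149)]: print(circ(S,*a,32,116,124))
E
python3 r.py
```

```text
[ 1.6000e-01 -4.2000e-01  1.1200e+00  4.4694e+02 -3.4054e+02  2.0612e+02] [0.49 0.48 0.41 0.01 0.01 0.04] [1.79966926e+02 1.08338903e-02 7.35756557e+01] 20.8667
(78, array([ 449. , -338.7]), 10.4, array([142.9, 150.8, 160.2]))
(167, array([ 447.3, -338. ]), 20.9, array([176.2, 178.8, 183.4]))
(459, array([ 447.3, -340. ]), 28.0, array([117.8, 120.2, 122.9]))
(567, array([ 472.7, -242.8]), 28.6, array([117.5, 120.4, 122.8]))
(577, array([ 505. , -148.6]), 28.2, array([117.8, 120.2, 122.7]))
```

Request:
{"api": "apply_moves", "payload": {"plan": [[-0.8,0,0,0.0015,0],[-0.8,0,0,0.0013,0],[-0.8,0,0,0,0],[-0.8,0,0,0,0],[-0.8,0,0,0,0],[-0.8,0,0,0,0],[-0.8,0,0,0,0],[-0.8,0,0,0,0]]}}

```text
t: 21.53
tcp_pos: [446.9, -340.5, 203.9]
tcp_rot: [180.0, 0.0, 73.6]
wrist_force: [1.6, -0.1, 2.2]
gripper_width: 0.291
grasp_force: 49.2
```

```bash
python3 r.py; python3 -c "
from h import *
g=grab_frame('wrist');cv2.imwrite('pics/w9.png',g['frame'][:,:,::-1])"
```

```text
[   1.29   -0.62    2.23  446.91 -340.51  203.8 ] [0.31 0.4  0.23 0.01 0.01 0.01] [1.79976250e+02 1.14572703e-02 7.35768285e+01] 21.9333
(74, array([ 449.6, -338.7]), 10.2, array([141. , 148.6, 156.8]))
(167, array([ 447.1, -338.3]), 20.4, array([173.6, 176.3, 180.9]))
(453, array([ 447.6, -339.8]), 27.5, array([117.7, 120.4, 122.8]))
(573, array([ 473.1, -244.3]), 28.6, array([117.5, 120.4, 122.6]))
(579, array([ 504.1, -148. ]), 28.1, array([117.7, 120.3, 122.6]))
```

View pics/w9.png

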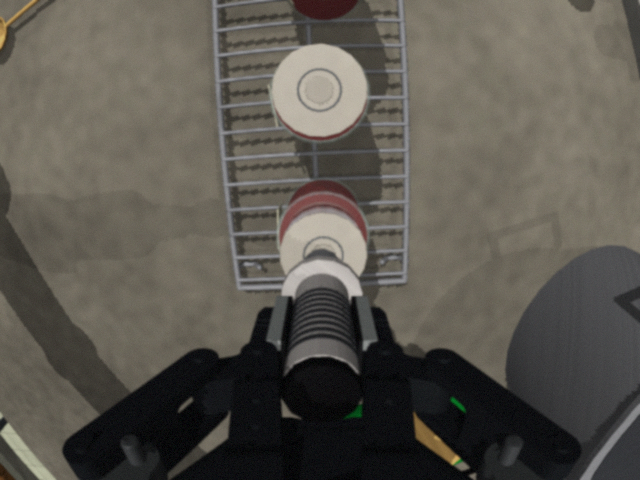

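The wrist view shows the tip on the lid at (323,255), centred on the button. The press is about 3.3 N and 6 mm. Handing in.

```bash
python3 -c "
from station import *
print(job_done())"
```

```text
the job is handed in; nothing more can be done
None
```

The job is handed in, but it returned no verdict: the band lies flat on the tray floor, and the gripped, upright gauge is pressing the lid button with about 3.3 N, its plunger about 6 mm in, with all three jars in place on the rack.

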